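# Empty a perfume lane and hold its spring pusher back for refilling

## Robot

A 6-joint arm with a two-finger parallel gripper is mounted at the origin on the work surface. World frame = base frame: x ahead of the robot, y to its left, z up, the work surface at z = 0. Lengths are in m, angles in rad, forces in N, time in s.
With the tool pointing down it reaches from about 0.35 to 0.85 m from the base axis. Payload 8.1 kg.
Tool frame: the origin (TCP) lies midway between the tips of the shut fingers; the grasp point (between the pads) lies 19 mm behind it; z points along the fingers, y is the line along which they close (so a half turn about z gives the same grasp; the last joint's range is limited). The gripper opens to 93 mm and grips with 3 to 60 N. Pads are 15 mm wide; open, the fingers measure 128 mm over their backs; the gripper's body (75 mm by 188 mm) begins 65 mm behind the grasp point.
Start: joints at [1.117, 0.13, 1.488, -0, 1.523, -0.085], TCP at [0.216, 0.56, 0.219] pointing down, gripper open.
Joint ranges: [-2.96, 2.96], [-0.89, 2.26], [0.02, 2.5], [-1.34, 4.48], [0, 2.73], [-2.66, 2.66]. Speed limits (rad/s): [2.39, 2.39, 2.79, 3.14, 3.14, 3.14].

## Interface

Orientations are given as a rotation vector (axis times angle).
In Python, from plant import read_state, read_camera, camera_model, close_job gives the robot as it stands. The module is installed in compiled form; this text tells all that it offers.
- The arm moves only by the tool carry_out, never from a script. Its argument "moves" is a list of rows, each an object of numbers: "jaw": the finger opening in m, from 0 to 0.093; "dx", "dy", "dz": the shift along the tool's x, y, z in m; "yaw": the turn about the tool's z in rad. In form: [{"jaw": .., "dx": .., "dy": .., "dz": .., "yaw": ..}, ...]. A call has 1 to 8 rows; each row shifts and turns the commanded pose from where the row before left it, along the tool's axes as they then stand; what a row does not reach is not made up. A row lasts 1/8 s, in which the tool goes at most 62.5 mm and 10.7 degrees, less where a joint would pass 70% of its speed; a pose out of reach is approached as far as the arm can. A call is refused whole if a number of a shift passes 0.0625 or a number of a turn 0.188, either way. A call with a gripper value outside its range is refused whole. The fingers move at their own pace and stop on an object; "grip_force" is the grip in N (left out, the last holds). Time passes only in rows, so rows that do not move let the fingers close. It gives the time, the measured TCP pose, the force, the opening and the grip force at its end, in the units of the state.
- read_state(): the state, without advancing time (a new reading comes with each control period).
- read_camera(name): name is "side" or "top" or "wrist"; returns the picture (420x560x3 uint8, red, green, blue); there is no depth.
- camera_model(name): a dict with "camera_matrix" (3x3 intrinsics, pixels), "k1" (the pictures are not rectified: a ray, as slopes to the right and down, at radius r is drawn at 1 + k1 r^2 times it, then the intrinsics apply), "view" (4x4, takes a point from world to camera coordinates). Camera axes: x right, y up, looking along -z (the intrinsics and any distortion apply to the point x, -y, -z); pixel columns grow to the right and rows downward; lengths in m; the calibration is good to about 2 mm. A picture is of the moment at which its call begins: read the wrist's pose just before it. camera_model takes no time and is no camera call; for the wrist camera it gives the pose at the moment of the call.
- close_job(): hands the job in; it is judged then, once.
The state is a dict: "t": time; "q": joint angles; "dq": joint speeds; "joint_torque": joint torques, N m; "tool_pos": TCP position; "orientation": TCP orientation; "force": force on the tool from outside, world axes, zero at the start; "wrist_torque": the same for the moment, N m; "opening": finger opening in m; "gripper_force": force on a finger pad.
Only numpy, scipy, OpenCV 4.12 (cv2) and the standard library are available. Lean on these libraries where they do the work, as an engineer would, in place of code of your own. Each camera call takes 0.05 s, during which the arm holds its last target. There are 200 camera calls.

## Task

The middle lane of the perfume tray gets a new line: take the two tall cartons left in it and stand them upright in the grey stock tote, setting them down without dropping them and leaving the other things on the counter where they are. Then pull that lane's spring pusher back until the front face of its paddle is in line with the upright fin of the white clip on the lane's divider, and keep it there so that the lane can be loaded: finish while still holding the pusher at the clip.

Things in the scene. Friction and masses are not known exactly. Their poses are not given: they have to be found in the camera images.
- tray: Pusher display tray fixed to the counter, 341 x 184 mm, three lanes along its x. Origin: centre of the underside; +x to the front (away from the robot), z up. Floor 8 mm thick. Dividers (y = +-30, +-90 mm, 4 mm thick) and clear front stop (inner face x = +150 mm) end 48 mm above the counter, as does the low stock filling the outer lanes (soap cartons at +y, jars at -y), which stays as it is.
- pusher (a joint): Spring pusher of the middle lane: metres pulled back along tray -x; 0 = at the front stop, 0.2 = fully back. A coil spring always drives it to the front: about 5 N at 0, 2 N more for each 100 mm; damped, it glides at about 0.2 m/s when free. At the start it presses the two cartons against the front stop (about 0.075) and follows up as they are taken out.
- pusher_face (a point): Middle of the top edge of the paddle's front face (the carton side, towards tray +x), 104 mm above the counter. The paddle is an upright white plate 50 mm wide, 8 mm thick, lying 0 to 8 mm behind this point (tray -x). Its sled and spring drum behind it stay below 52 mm above the counter; higher up, both faces of the plate are free to be gripped or hooked from above.
- clip: White saddle clip fixed on the middle lane's left (+y) divider, 18 x 18 mm; its upright fin, 3 mm thick and 16 mm wide, ends 70 mm above the counter. Origin: on the divider's top edge in the fin's middle plane; axes as the tray's. It marks the depth to be filled: pusher_face must come level with it along tray x. It lies 115 to 165 mm behind the pusher's front position.
- carton_a: Boxed perfume, a cream carton 38 mm (its x, along the lane) x 50 mm (its y, across the lane) x 105 mm high, about 0.18 kg. Origin: centre of its underside, z up. Starts standing on the tray's floor (8 mm up) in the middle lane, right behind the front stop or behind the other carton.
- carton_b: The second carton, just like carton_a, standing against it in the same lane.
- tote: Open grey plastic stock tote standing loose on the counter, to the left or the right of the tray, 300 mm (x) x 200 mm (y) x 75 mm high, rim 312 x 212 mm outside, walls 4 mm, floor 4 mm thick. Origin: centre of its underside, z up.
- ring_tray: Bystander: low tray of rings, 280 x 190 x 28 mm, on the other side of the display tray from the tote. Origin: centre of its underside. Leave it alone.
- tester: Bystander: amber tester bottle with black cap, 34 x 52 x 104 mm. Origin: centre of its underside. Leave it alone.
- mug: Bystander: white mug, 82 mm wide, 92 mm high. Origin: centre of its underside. Leave it alone.
- gift_box: Bystander: dark wooden gift box, 90 x 90 x 56 mm. Origin: centre of its underside. Leave it alone.

How it is judged:
On the way, in this order (a step that is already met when the one before it is completed fails the run):
1. one carton stands in the tote, let go (((x of carton_a in the frame of tote between -0.145 and 0.145 m and y of carton_a in the frame of tote between -0.095 and 0.095 m and z of carton_a in the frame of tote below 0.015 m and angle between carton_a's own z axis and vertical below 0.15 rad and linear speed of carton_a below 0.03 m/s and contact force between the fingers and carton_a below 0.1 N) or (x of carton_b in the frame of tote between -0.145 and 0.145 m and y of carton_b in the frame of tote between -0.095 and 0.095 m and z of carton_b in the frame of tote below 0.015 m and angle between carton_b's own z axis and vertical below 0.15 rad and linear speed of carton_b below 0.03 m/s and contact force between the fingers and carton_b below 0.1 N))), for 0.2 s.
2. both cartons stand in the tote, let go (x of carton_a in the frame of tote between -0.145 and 0.145 m and y of carton_a in the frame of tote between -0.095 and 0.095 m and z of each of carton_a, carton_b in the frame of tote below 0.015 m and angle between each of carton_a, carton_b's own z axis and vertical below 0.15 rad and linear speed of each of carton_a, carton_b below 0.03 m/s and contact force between the fingers and carton_a below 0.1 N and x of carton_b in the frame of tote between -0.145 and 0.145 m and y of carton_b in the frame of tote between -0.095 and 0.095 m and contact force between the fingers and carton_b below 0.1 N), for 0.2 s.
3. the pusher is held back at the clip by the fingers (x of pusher_face in the frame of clip between -0.008 and 0.008 m and velocity of joint pusher between -0.02 and 0.02 m/s and contact force between the fingers and pusher above 2 N), for 0.5 s.
At the end, for the whole second after the job is handed in: Both cartons stand on the tote's floor, upright within 0.15 rad, at rest and let go; the fingers hold the pusher still (over 2 N on it) with the front face of its paddle within 8 mm of the clip's fin along the lane (all of step 2 and all of step 3); the arm keeps its last pose, push and grip.
It fails at once if a carton dropped or thrown: faster than 0.7 m/s with no finger on it (a free fall of about 25 mm) ((linear speed of carton_a above 0.7 m/s and contact force between the fingers and carton_a below 0.1 N) or (linear speed of carton_b above 0.7 m/s and contact force between the fingers and carton_b below 0.1 N)).
It fails at once if the ring tray shifted by more than 25 mm or tipped (distance of ring_tray from where it was at the start of the episode above 0.025 m or angle between ring_tray's own z axis and vertical above 0.3 rad).
It fails at once if the tester bottle shifted by more than 25 mm or tipped (distance of tester from where it was at the start of the episode above 0.025 m or angle between tester's own z axis and vertical above 0.3 rad).
It fails at once if the mug shifted by more than 25 mm or tipped (distance of mug from where it was at the start of the episode above 0.025 m or angle between mug's own z axis and vertical above 0.3 rad).
It fails at once if the gift box shifted by more than 25 mm or tipped (distance of gift_box from where it was at the start of the episode above 0.025 m or angle between gift_box's own z axis and vertical above 0.3 rad).
It also fails if it takes over 72 s, if anything falls off the work surface, if the arm or the gripper's body presses on something with over 40 N, if the wrist force passes 120 N, or if a joint passes its speed limit or range.

## Working session

There is one attempt and no reset: what is moved stays moved. The work goes in short steps, Python scripts to look and compute and a tool call to move; the robot and the scene stay as the last step left them, time stands still between calls to the robot, and variables do not carry over. Pictures are saved under pics/ and viewed, at most 10 in all, crops included, and the job is handed in when it is done.

Besides the shell and the picture viewer there is one more tool, called after "Call:" as name([rows], argument=value, ...), one row to a line, values as JSON. carry_out: Moves the arm, as the interface text tells. Its arguments: {"type":"object","properties":{"moves":{"type":"array","items":{"type":"object","properties":{"jaw":{"type":"number"},"dx":{"type":"number"},"dy":{"type":"number"},"dz":{"type":"number"},"yaw":{"type":"number"}}}},"grip_force":{"type":"number"}},"required":["moves"]}

```bash
mkdir -p pics
cat > h.py <<'E'
import numpy as np, cv2
from plant import *
def ray(m,u,v):
    K=np.array(m["camera_matrix"]);k=m["k1"];d=np.array([(u-K[0,2])/K[0,0],(v-K[1,2])/K[1,1]])
    s=d.copy()
    for _ in range(20): s=d/(1+k*(s@s))
    V=np.array(m["view"]);R=V[:3,:3];o=-R.T@V[:3,3]
    return o,R.T@np.array([s[0],-s[1],-1])
def onz(m,u,v,z):
    o,d=ray(m,u,v);return o+d*(z-o[2])/d[2]
def proj(m,p):
    V=np.array(m["view"]);c=V[:3,:3]@np.array(p)+V[:3,3];s=np.array([c[0],-c[1]])/-c[2]
    s=s*(1+m["k1"]*(s@s));K=np.array(m["camera_matrix"]);return K[0,0]*s[0]+K[0,2],K[1,1]*s[1]+K[1,2]
def snap(n,f):
    m=camera_model(n);i=read_camera(n);cv2.imwrite("pics/"+f,cv2.cvtColor(i,cv2.COLOR_RGB2BGR));return m,i
E
python3 - <<'E'
from h import *
s=read_state();print(s["t"],s["tool_pos"],s["orientation"],s["force"])
for n in("top","side"):
    m,i=snap(n,n+"0.png");V=np.array(m["view"]);print(n,-V[:3,:3].T@V[:3,3],V[:3,:3].round(2).tolist(),m["k1"])
a=cv2.imread("pics/top0.png")
E
```

```text
0.0 [0.21602154 0.55914518 0.21756816] [-5.75929076e-01 -3.08786150e+00  2.83678773e-03] [-0.4139129  -0.21814505 -0.64480341]
top [ 0.55704602 -0.00319741  1.19674262] [[0.01, -1.0, 0.0], [1.0, 0.01, 0.09], [-0.09, 0.0, 1.0]] -0.1416480910225214
side [ 0.40245061 -0.89063893  0.70673133] [[0.97, -0.26, -0.01], [0.16, 0.55, 0.82], [-0.2, -0.79, 0.57]] 0.05549067626168043
```

View pics/top0.png

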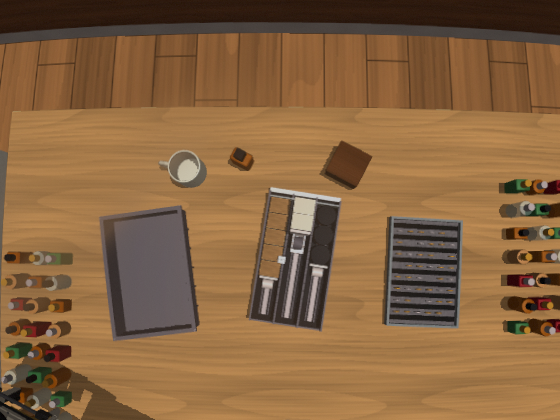

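View pics/side0.png

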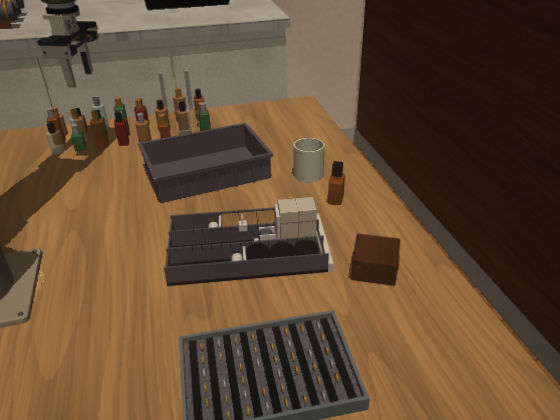

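The top view shows the tote at left (centre about 150,272), the tray in the middle (about 296,260), the two cream cartons at (303,215), the clip at (282,260), and the ring tray at right. I'll measure these with masks and an enlarged crop.

Run:
```python
from h import *
m=camera_model("top");a=cv2.imread("pics/top0.png")
c=cv2.resize(a[180:335,240:350],None,fx=5,fy=5,interpolation=cv2.INTER_CUBIC)[:, :];c=cv2.resize(c,(425,600));cv2.imwrite("pics/c1.png",c)
h=cv2.cvtColor(a,cv2.COLOR_BGR2HSV)
def show(name,mask,z,amin=8):
    cs,_=cv2.findContours(mask.astype(np.uint8),cv2.RETR_EXTERNAL,cv2.CHAIN_APPROX_NONE)
    for k in cs:
        if cv2.contourArea(k)<amin: continue
        r=cv2.minAreaRect(k);b=cv2.boxPoints(r)
        P=np.array([onz(m,*p,z)[:2] for p in b]);print(name,r[0],"ctr",P.mean(0).round(4),"edges",np.linalg.norm(np.roll(P,-1,0)-P,axis=1).round(4),"dir",np.degrees(np.arctan2(*(P[1]-P[0])[::-1])).round(1),P.round(3).tolist())
roi=np.zeros(a.shape[:2],bool);roi[185:240,285:325]=1
cream=(h[...,2]>130)&(h[...,1]>25)&(h[...,1]<110)&roi
show("cream",cream,.113,50)
roi[:]=0;roi[250:270,274:290]=1
show("clip",(h[...,2]>150)&(h[...,1]<60)&roi,.07,3)
roi[:]=0;roi[180:200,260:350]=1
show("front",(h[...,2]>150)&(h[...,1]<50)&roi,.048,20)
roi[:]=0;roi[195:350,90:205]=1
show("tote",~((h[...,0]<25)&(h[...,1]>90))&roi,.075,2000)
roi[:]=0;roi[185:335,240:345]=1
show("tray",~((h[...,0]<25)&(h[...,1]>90)&(h[...,2]>90))&roi,.048,2000)
```

```text
cream (302.73541259765625, 215.17556762695312) ctr [ 0.6466 -0.0322] edges [0.0835 0.0516 0.0835 0.0513] dir -7.0 [[0.608, -0.002], [0.691, -0.012], [0.685, -0.063], [0.602, -0.052]]
clip (281.5, 259.5) ctr [0.541  0.0182] edges [0.0171 0.0171 0.0171 0.0171] dir -89.6 [[0.549, 0.027], [0.55, 0.01], [0.533, 0.01], [0.532, 0.027]]
front (304.880859375, 194.26263427734375) ctr [ 0.7049 -0.0392] edges [0.0107 0.1789 0.0107 0.1788] dir -8.2 [[0.713, 0.05], [0.724, 0.048], [0.697, -0.128], [0.686, -0.127]]
tote (148.59036254882812, 272.6643371582031) ctr [0.5057 0.3484] edges [0.2265 0.3115 0.2229 0.317 ] dir -82.9 [[0.647, 0.484], [0.675, 0.259], [0.367, 0.215], [0.334, 0.436]]
tray (293.93658447265625, 258.47906494140625) ctr [ 0.5444 -0.0126] edges [0.3382 0.1921 0.3379 0.1887] dir -8.3 [[0.391, 0.106], [0.726, 0.057], [0.697, -0.133], [0.363, -0.081]]
```

View pics/c1.png

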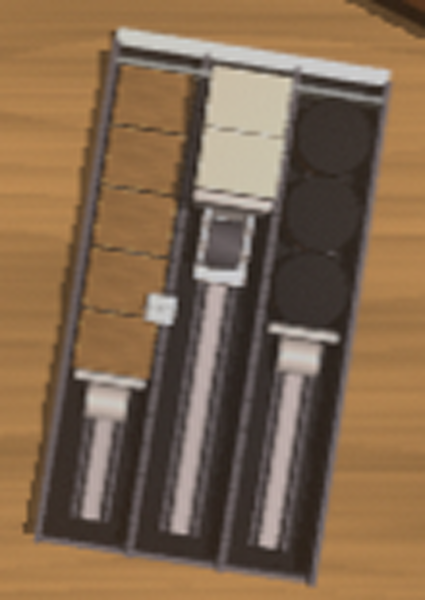

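The crop shows both cartons against the front stop, with the paddle behind them at crop row ~200. The clip is on the left divider at (160,308). Tray yaw is about -8.3° and the tote's about +7.5°. Next I'll plan the approach over the back carton.

```bash
cat >> h.py <<'E'
from scipy.spatial.transform import Rotation as Ro
def plan(p,yaw):  # yaw: wanted world angle of tool y axis (deg, mod 180)
    s=read_state();R=Ro.from_rotvec(s["orientation"]).as_matrix();a=np.degrees(np.arctan2(R[1,1],R[0,1]))
    w=(yaw-a+90)%180-90   # world turn
    print("t",round(s["t"],2),"tcp",s["tool_pos"].round(4),"tool-y deg",round(a,1),"tilt z",R[:,2].round(3),"q",s["q"].round(2),"F",s["force"].round(1),"open",round(s["opening"],4),"gf",s["gripper_force"])
    print("delta tool",(R.T@(np.array(p)-s["tool_pos"])).round(4),"tool yaw",round(-np.radians(w),3))
E
python3 - <<'E'
from h import *
plan([.61,-.02,.26],81.7)
s=read_state();print(Ro.from_rotvec(s["orientation"]).as_matrix().round(2))
E
```

```text
t 0.1 tcp [0.2161 0.5592 0.2177] tool-y deg 68.9 tilt z [-0.001 -0.001 -1.   ] q [ 1.12  0.13  1.49  0.    1.52 -0.09] F [ 0.6 -0.6 -0.1] open 0.0929 gf 0.0
delta tool [-0.5763 -0.3983 -0.0417] tool yaw -0.224
[[-0.93  0.36 -0.  ]
 [ 0.36  0.93 -0.  ]
 [ 0.   -0.   -1.  ]]
```

Call:
carry_out([
  {"dz": -0.042,"jaw": 0.093},
  {"dx": -0.041,"dy": -0.028},
  {"dx": -0.041,"dy": -0.028},
  {"dx": -0.041,"dy": -0.028},
  {"dx": -0.041,"dy": -0.028},
  {"dx": -0.041,"dy": -0.028},
  {"dx": -0.041,"dy": -0.028},
  {"dx": -0.041,"dy": -0.028},
], grip_force=50)

```text
invalid input at $.moves[0]: expected keys jaw, dx, dy, dz, yaw
```

Call:
carry_out([
  {"dx": -0.041,"dy": -0.029},
  {"dx": -0.041,"dy": -0.029},
  {"dx": -0.041,"dy": -0.029},
  {"dx": -0.041,"dy": -0.029},
  {"dx": -0.041,"dy": -0.029},
  {"dx": -0.041,"dy": -0.029},
  {"dx": -0.041,"dy": -0.029,"yaw": -0.112},
  {"yaw": -0.112},
])

```text
invalid input at $.moves[0]: expected keys jaw, dx, dy, dz, yaw
```

Run:
```python
from h import *
plan([.61,-.02,.26],81.7)
m,i=snap("wrist","w1.png")
V=np.array(m["view"]);print(-V[:3,:3].T@V[:3,3])
```

```text
t 0.1 tcp [0.2161 0.5592 0.2177] tool-y deg 68.9 tilt z [-0.001 -0.001 -1.   ] q [ 1.12  0.13  1.49  0.    1.52 -0.09] F [ 0.6 -0.6 -0.1] open 0.0929 gf 0.0
delta tool [-0.5763 -0.3983 -0.0417] tool yaw -0.224
[0.14640876 0.5861742  0.38348268]
```

View pics/w1.png

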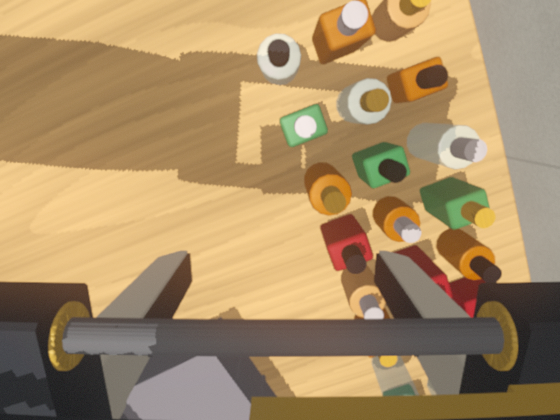

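The arm hadn't moved (every row needs all keys), so this picture only shows the start corner with bottles. The fingertips are at about (175,270) and (390,270). Sending the moves again with full rows.

Call:
carry_out([
  {"dx": 0,"dy": 0,"dz": -0.042,"yaw": 0,"jaw": 0.093},
  {"dx": -0.041,"dy": -0.028,"dz": 0,"yaw": 0,"jaw": 0.093},
  {"dx": -0.041,"dy": -0.028,"dz": 0,"yaw": 0,"jaw": 0.093},
  {"dx": -0.041,"dy": -0.028,"dz": 0,"yaw": 0,"jaw": 0.093},
  {"dx": -0.041,"dy": -0.028,"dz": 0,"yaw": 0,"jaw": 0.093},
  {"dx": -0.041,"dy": -0.028,"dz": 0,"yaw": 0,"jaw": 0.093},
  {"dx": -0.041,"dy": -0.028,"dz": 0,"yaw": 0,"jaw": 0.093},
  {"dx": -0.041,"dy": -0.028,"dz": 0,"yaw": 0,"jaw": 0.093},
], grip_force=50)

```text
t: 1.15
tool_pos: [0.4139, 0.2719, 0.2605]
orientation: [-0.576, -3.088, 0.0]
force: [0.1, 0.8, -0.9]
opening: 0.0932
gripper_force: 0.0
```

Call:
carry_out([
  {"dx": -0.041,"dy": -0.029,"dz": 0,"yaw": 0,"jaw": 0.093},
  {"dx": -0.041,"dy": -0.029,"dz": 0,"yaw": 0,"jaw": 0.093},
  {"dx": -0.041,"dy": -0.029,"dz": 0,"yaw": 0,"jaw": 0.093},
  {"dx": -0.041,"dy": -0.029,"dz": 0,"yaw": 0,"jaw": 0.093},
  {"dx": -0.041,"dy": -0.029,"dz": 0,"yaw": 0,"jaw": 0.093},
  {"dx": -0.041,"dy": -0.029,"dz": 0,"yaw": 0,"jaw": 0.093},
  {"dx": -0.041,"dy": -0.029,"dz": 0,"yaw": -0.112,"jaw": 0.093},
  {"dx": 0,"dy": 0,"dz": 0,"yaw": -0.112,"jaw": 0.093},
])

```text
t: 2.15
tool_pos: [0.6086, -0.0227, 0.2593]
orientation: [-0.227, -3.132, 0.001]
force: [0.1, 0.1, -0.8]
opening: 0.0928
gripper_force: 0.0
```

Run:
```python
from h import *
plan([.61,-.02,.26],81.7)
m,i=snap("wrist","w2.png")
V=np.array(m["view"]);print(-V[:3,:3].T@V[:3,3],np.array(m["view"]).tolist(),m["k1"],m["camera_matrix"])
```

```text
t 2.15 tcp [ 0.6086 -0.0227  0.2593] tool-y deg 81.7 tilt z [-0.002 -0.001 -1.   ] q [-0.12  0.14  1.4  -0.    1.6  -1.55] F [ 0.1  0.1 -0.8] open 0.0928 gf 0.0
delta tool [-0.001   0.0029 -0.0007] tool yaw -0.0
[ 0.53490393 -0.01197683  0.4251634 ] [[0.1446818711742779, 0.9894779264302755, -0.0007676332160244795, -0.06521372807200242], [-0.9535260873000312, 0.13921767027021803, -0.2672198366941131, 0.6253243346126046], [-0.26430126180517066, 0.03939382428474653, 0.9636352886940263, -0.2678548600521402], [0.0, 0.0, 0.0, 1.0]] -0.05595341693128232 [[356.50452903   0.         282.7354775 ]
 [  0.         356.50452903 213.66897864]
 [  0.           0.           1.        ]]
```

View pics/w2.png

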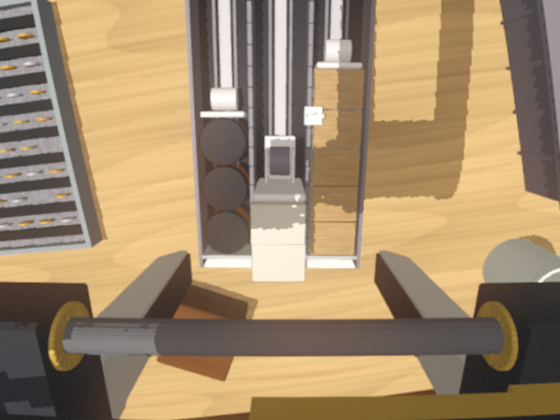

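The wrist view, with the robot side at the top, shows carton tops at columns 251–305: front edge at row ~280, seam at ~244, paddle top at ~190–203. The clip is at (314,116), and lane yaw is aligned.

Run:
```python
from h import *
m=camera_model("wrist");a=cv2.imread("pics/w2.png")
for n,u,v,z in [("front edge L",251,280,.113),("front edge R",305,280,.113),("seam L",251,244,.113),("seam R",305,244,.113),("pad top front L",253,203,.104),("ptR",304,203,.104),("stop innerL",204,259,.048),("stopR",358,259,.048),("clip ctr",314,116,.06)]:
    print(n,onz(m,u,v,z).round(4))
g=cv2.cvtColor(a,cv2.COLOR_BGR2GRAY);print(g[180:290:1,278]); 
c=np.hstack([cv2.resize(a[95:145,290:340],(400,400),interpolation=cv2.INTER_NEAREST),cv2.resize(a[175:225,253:303],(400,400),interpolation=cv2.INTER_NEAREST)])
cv2.imwrite("pics/c2.png",c)
```

```text
front edge L [ 0.6814 -0.0625  0.113 ]
front edge R [ 0.6885 -0.0111  0.113 ]
seam L [ 0.645  -0.0565  0.113 ]
seam R [ 0.652  -0.0066  0.113 ]
pad top front L [ 0.6085 -0.0494  0.104 ]
ptR [ 0.6151 -0.0025  0.104 ]
stop innerL [ 0.6787 -0.1222  0.048 ]
stopR [0.703  0.0521 0.048 ]
clip ctr [0.5392 0.0195 0.06  ]
[146 145 145 146 147 146 148 147 147 148 147 148 148 155 168 178 181 183
 179 176 166 152 140 137 146 163 167 167 168 170 169 168 169 169 169 167
 168 167 169 169 169 170 169 171 170 171 171 169 169 191 233 245 245 246
 245 245 245 245 245 245 245 245 245 242 233 242 246 245 245 245 245 245
 245 245 245 245 245 244 244 244 244 243 243 244 244 244 243 242 243 244
 243 243 243 243 243 242 243 242 243 243 239 212 197 197 199 198 202 203
 204 202]
```

View pics/c2.png

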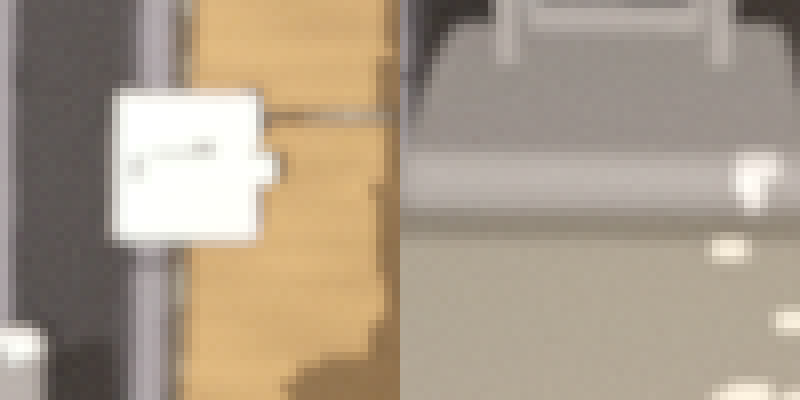

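Run:
```python
from h import *
plan([.6297,-.0288,.057],81.7)
```

```text
t 2.2 tcp [ 0.6081 -0.0213  0.2595] tool-y deg 82.1 tilt z [-0.002  0.    -1.   ] q [-0.12  0.14  1.4  -0.    1.6  -1.55] F [-0.9  1.4  0.1] open 0.0927 gf 0.0
delta tool [-0.0228 -0.0044  0.2024] tool yaw 0.006
```

Call:
carry_out([
  {"dx": -0.022,"dy": -0.004,"dz": 0.04,"yaw": 0,"jaw": 0.093},
  {"dx": 0,"dy": 0,"dz": 0.05,"yaw": 0,"jaw": 0.093},
  {"dx": 0,"dy": 0,"dz": 0.05,"yaw": 0,"jaw": 0.093},
  {"dx": 0,"dy": 0,"dz": 0.04,"yaw": 0,"jaw": 0.093},
  {"dx": 0,"dy": 0,"dz": 0.022,"yaw": 0,"jaw": 0.093},
  {"dx": 0,"dy": 0,"dz": 0,"yaw": 0,"jaw": 0.093},
])

```text
t: 2.95
tool_pos: [0.6267, -0.0259, 0.0559]
orientation: [-0.228, -3.128, -0.0]
force: [-0.1, 0.3, 0.5]
opening: 0.0932
gripper_force: 0.0
```

Call:
carry_out([
  {"dx": 0,"dy": 0,"dz": 0,"yaw": 0,"jaw": 0.03},
  {"dx": 0,"dy": 0,"dz": 0,"yaw": 0,"jaw": 0.03},
  {"dx": 0,"dy": 0,"dz": 0,"yaw": 0,"jaw": 0.03},
  {"dx": 0,"dy": 0,"dz": 0,"yaw": 0,"jaw": 0.03},
  {"dx": 0,"dy": 0,"dz": 0,"yaw": 0,"jaw": 0.03},
])

```text
t: 3.58
tool_pos: [0.6291, -0.0292, 0.0597]
orientation: [0.228, 3.133, -0.007]
force: [-2.4, -7.9, 4.0]
opening: 0.0501
gripper_force: 49.9
```

Call:
carry_out([
  {"dx": 0,"dy": 0,"dz": -0.015,"yaw": 0,"jaw": 0.03},
  {"dx": 0,"dy": 0,"dz": -0.03,"yaw": 0,"jaw": 0.03},
  {"dx": 0,"dy": 0,"dz": -0.05,"yaw": 0,"jaw": 0.03},
  {"dx": 0,"dy": 0,"dz": -0.05,"yaw": 0,"jaw": 0.03},
  {"dx": 0,"dy": 0,"dz": -0.03,"yaw": 0,"jaw": 0.03},
  {"dx": 0,"dy": 0,"dz": 0,"yaw": 0,"jaw": 0.03},
])

```text
t: 4.32
tool_pos: [0.6307, -0.0268, 0.2369]
orientation: [0.227, 3.128, -0.0]
force: [1.5, -0.0, -2.6]
opening: 0.0497
gripper_force: 49.9
```

Run:
```python
from h import *
plan([.565,.364,.16],98.3)
m,i=snap("side","s1.png")
cv2.imwrite("pics/s1c.png",cv2.resize(cv2.cvtColor(i,cv2.COLOR_RGB2BGR)[50:300,120:420],None,fx=2,fy=2))
```

```text
t 4.33 tcp [ 0.6307 -0.0268  0.2369] tool-y deg 81.7 tilt z [ 0.006 -0.001 -1.   ] q [-0.12  0.2   1.38  0.    1.56 -1.55] F [ 1.5 -0.  -2.6] open 0.0497 gf 49.940346479415894
delta tool [0.1219 0.3772 0.0763] tool yaw -0.29
```

View pics/s1c.png

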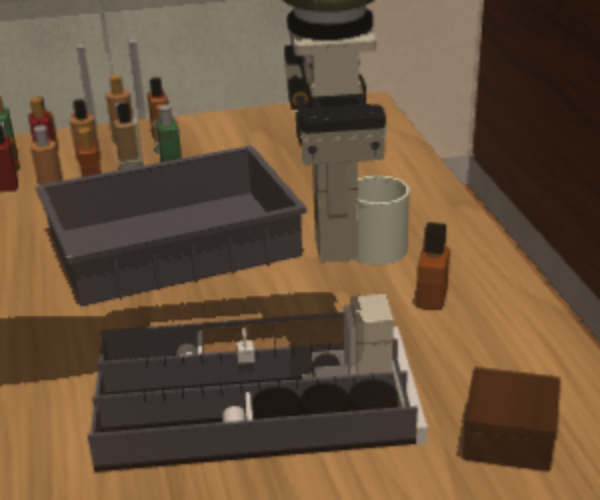

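The carton hangs upright in the gripper. The other carton stands at the front stop with the paddle against it. Now moving it over the tote.

Call:
carry_out([
  {"dx": 0.01,"dy": 0.03,"dz": 0,"yaw": 0,"jaw": 0.03},
  {"dx": 0.016,"dy": 0.05,"dz": 0,"yaw": 0,"jaw": 0.03},
  {"dx": 0.016,"dy": 0.05,"dz": 0,"yaw": 0,"jaw": 0.03},
  {"dx": 0.016,"dy": 0.05,"dz": 0,"yaw": 0,"jaw": 0.03},
  {"dx": 0.016,"dy": 0.05,"dz": 0,"yaw": 0,"jaw": 0.03},
  {"dx": 0.016,"dy": 0.05,"dz": 0,"yaw": 0,"jaw": 0.03},
  {"dx": 0.016,"dy": 0.05,"dz": 0,"yaw": 0,"jaw": 0.03},
  {"dx": 0.016,"dy": 0.047,"dz": 0,"yaw": 0,"jaw": 0.03},
])

```text
t: 5.38
tool_pos: [0.5609, 0.3652, 0.2298]
orientation: [-0.227, -3.129, 0.004]
force: [0.3, 0.3, -1.9]
opening: 0.0499
gripper_force: 49.9
```

Call:
carry_out([
  {"dx": 0,"dy": 0,"dz": 0,"yaw": -0.145,"jaw": 0.03},
  {"dx": 0,"dy": 0,"dz": 0,"yaw": -0.145,"jaw": 0.03},
  {"dx": 0,"dy": 0,"dz": 0.04,"yaw": 0,"jaw": 0.03},
  {"dx": 0,"dy": 0,"dz": 0.04,"yaw": 0,"jaw": 0.03},
  {"dx": 0,"dy": 0,"dz": 0.04,"yaw": 0,"jaw": 0.03},
  {"dx": 0,"dy": 0,"dz": 0.03,"yaw": 0,"jaw": 0.03},
  {"dx": 0,"dy": 0,"dz": 0,"yaw": 0,"jaw": 0.03},
  {"dx": 0,"dy": 0,"dz": 0,"yaw": 0,"jaw": 0.03},
])

```text
t: 6.38
tool_pos: [0.5625, 0.364, 0.0835]
orientation: [0.228, -3.133, 0.0]
force: [0.3, 0.4, -1.1]
opening: 0.0493
gripper_force: 49.9
```

Run:
```python
from h import *
plan([.565,.364,.06],98.3)
m,i=snap("top","t2.png")
b=cv2.cvtColor(i,cv2.COLOR_RGB2BGR)
cv2.imwrite("pics/t2c.png",cv2.resize(b[140:350,80:350],None,fx=2.7,fy=2.7))
```

```text
t 6.38 tcp [0.5625 0.364  0.0835] tool-y deg 98.3 tilt z [-0.001 -0.    -1.   ] q [ 0.5   0.41  1.41  0.    1.32 -1.22] F [ 0.3  0.4 -1.1] open 0.0493 gf 49.94032680988312
delta tool [-0.0025 -0.0003  0.0235] tool yaw 0.0
```

View pics/t2c.png

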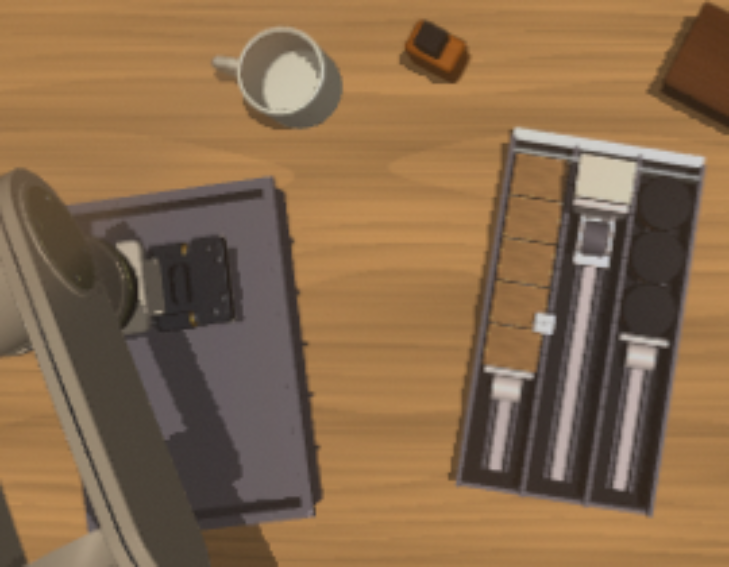

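The gripper is well inside the tote, and the remaining carton is still in place. Lowering gently.

Call:
carry_out([
  {"dx": 0,"dy": 0,"dz": 0.014,"yaw": 0,"jaw": 0.03},
  {"dx": 0,"dy": 0,"dz": 0.006,"yaw": 0,"jaw": 0.03},
  {"dx": 0,"dy": 0,"dz": 0.002,"yaw": 0,"jaw": 0.03},
  {"dx": 0,"dy": 0,"dz": 0,"yaw": 0,"jaw": 0.03},
])

```text
t: 6.92
tool_pos: [0.5626, 0.3641, 0.0615]
orientation: [0.228, -3.133, 0.0]
force: [0.5, 0.2, -2.3]
opening: 0.05
gripper_force: 49.9
```

Call:
carry_out([
  {"dx": 0,"dy": 0,"dz": 0.003,"yaw": 0,"jaw": 0.03},
  {"dx": 0,"dy": 0,"dz": 0,"yaw": 0,"jaw": 0.03},
])

```text
t: 7.18
tool_pos: [0.5627, 0.3641, 0.0585]
orientation: [0.228, -3.133, 0.0]
force: [-0.2, 0.9, -2.1]
opening: 0.0499
gripper_force: 49.9
```

Call:
carry_out([
  {"dx": 0,"dy": 0,"dz": 0.002,"yaw": 0,"jaw": 0.03},
  {"dx": 0,"dy": 0,"dz": 0,"yaw": 0,"jaw": 0.03},
])

```text
t: 7.42
tool_pos: [0.5626, 0.3641, 0.0564]
orientation: [0.228, -3.133, 0.0]
force: [1.0, 0.4, -2.1]
opening: 0.0497
gripper_force: 49.9
```

Call:
carry_out([
  {"dx": 0,"dy": 0,"dz": 0.002,"yaw": 0,"jaw": 0.03},
  {"dx": 0,"dy": 0,"dz": 0,"yaw": 0,"jaw": 0.03},
])

```text
t: 7.68
tool_pos: [0.563, 0.3641, 0.0556]
orientation: [-0.228, 3.133, 0.0]
force: [-2.4, -1.7, 4.7]
opening: 0.0495
gripper_force: 50.0
```

Contact: the vertical force flipped to +4.7 N. Releasing to 75 mm, rising, and going back over the front carton.

Call:
carry_out([
  {"dx": 0,"dy": 0,"dz": 0,"yaw": 0,"jaw": 0.075},
  {"dx": 0,"dy": 0,"dz": 0,"yaw": 0,"jaw": 0.075},
  {"dx": 0,"dy": 0,"dz": 0,"yaw": 0,"jaw": 0.075},
  {"dx": 0,"dy": 0,"dz": -0.03,"yaw": 0,"jaw": 0.075},
  {"dx": 0,"dy": 0,"dz": -0.06,"yaw": 0,"jaw": 0.075},
  {"dx": 0,"dy": 0,"dz": -0.06,"yaw": 0,"jaw": 0.075},
  {"dx": 0,"dy": 0,"dz": -0.05,"yaw": 0.145,"jaw": 0.093},
  {"dx": 0,"dy": 0,"dz": 0,"yaw": 0.145,"jaw": 0.093},
])

```text
t: 8.68
tool_pos: [0.5651, 0.3655, 0.2619]
orientation: [0.234, 3.124, 0.009]
force: [0.2, 0.6, -0.4]
opening: 0.0901
gripper_force: 0.0
```

Run:
```python
from h import *
plan([.6673,-.0343,.22],81.7)
m,i=snap("wrist","w3.png")
h=cv2.cvtColor(i,cv2.COLOR_RGB2HSV);k=(h[...,2]>140)&(h[...,1]>10)&(h[...,1]<90)
n,l,st,c=cv2.connectedComponentsWithStats(k.astype(np.uint8));print([(s.tolist(),cc.round().tolist()) for s,cc in zip(st,c) if s[4]>300])
```

```text
t 8.68 tcp [0.5651 0.3655 0.2619] tool-y deg 81.4 tilt z [ 0.009  0.005 -1.   ] q [ 0.5   0.31  1.21  0.    1.62 -0.92] F [ 0.2  0.6 -0.4] open 0.0901 gf 0.0
delta tool [-0.1602 -0.3804  0.0408] tool yaw -0.005
[([0, 0, 560, 420, 196026], [281.0, 216.0]), ([95, 0, 371, 318, 7324], [270.0, 214.0]), ([152, 0, 219, 257, 16640], [249.0, 150.0]), ([330, 0, 43, 130, 1487], [351.0, 65.0]), ([292, 10, 57, 122, 2137], [321.0, 70.0]), ([457, 37, 75, 47, 2206], [491.0, 63.0]), ([0, 64, 41, 218, 1292], [13.0, 163.0]), ([500, 98, 60, 39, 1538], [529.0, 118.0]), ([101, 251, 89, 66, 2184], [147.0, 288.0]), ([203, 305, 51, 14, 465], [227.0, 312.0]), ([181, 355, 104, 52, 3441], [223.0, 378.0])]
```

Call:
carry_out([
  {"dx": -0.02,"dy": -0.0475,"dz": 0,"yaw": 0,"jaw": 0.093},
  {"dx": -0.02,"dy": -0.0475,"dz": 0,"yaw": 0,"jaw": 0.093},
  {"dx": -0.02,"dy": -0.0475,"dz": 0,"yaw": 0,"jaw": 0.093},
  {"dx": -0.02,"dy": -0.0475,"dz": 0,"yaw": 0,"jaw": 0.093},
  {"dx": -0.02,"dy": -0.0475,"dz": 0,"yaw": 0,"jaw": 0.093},
  {"dx": -0.02,"dy": -0.0475,"dz": 0,"yaw": 0,"jaw": 0.093},
  {"dx": -0.02,"dy": -0.0475,"dz": 0,"yaw": 0,"jaw": 0.093},
  {"dx": -0.02,"dy": -0.0475,"dz": 0,"yaw": 0,"jaw": 0.093},
])

```text
t: 9.72
tool_pos: [0.666, -0.0366, 0.2535]
orientation: [-0.223, -3.132, -0.0]
force: [0.9, -0.6, -0.4]
opening: 0.0929
gripper_force: 0.0
```

Call:
carry_out([
  {"dx": 0,"dy": 0,"dz": 0,"yaw": 0,"jaw": 0.093},
  {"dx": 0,"dy": 0,"dz": 0,"yaw": 0,"jaw": 0.093},
])

```text
t: 9.98
tool_pos: [0.6658, -0.0347, 0.2537]
orientation: [-0.226, -3.132, -0.001]
force: [-1.4, 0.6, -0.6]
opening: 0.0929
gripper_force: 0.0
```

Run:
```python
from h import *
plan([.6673,-.0343,.057],81.7)
m,i=snap("wrist","w4.png");b=cv2.cvtColor(i,cv2.COLOR_RGB2BGR)
m2,j=snap("top","t4.png");b2=cv2.cvtColor(j,cv2.COLOR_RGB2BGR)
cv2.imwrite("pics/c4.png",np.hstack([cv2.resize(b[20:320,180:400],(400,545)),cv2.resize(b2[195:345,95:205],(400,545))]))
```

```text
t 9.97 tcp [ 0.6658 -0.0347  0.2537] tool-y deg 81.7 tilt z [-0.002  0.001 -1.   ] q [-0.13  0.3   1.23  0.    1.61 -1.56] F [-1.4  0.6 -0.6] open 0.0929 gf 0.0
delta tool [-0.0018  0.0005  0.1967] tool yaw 0.001
```

View pics/c4.png

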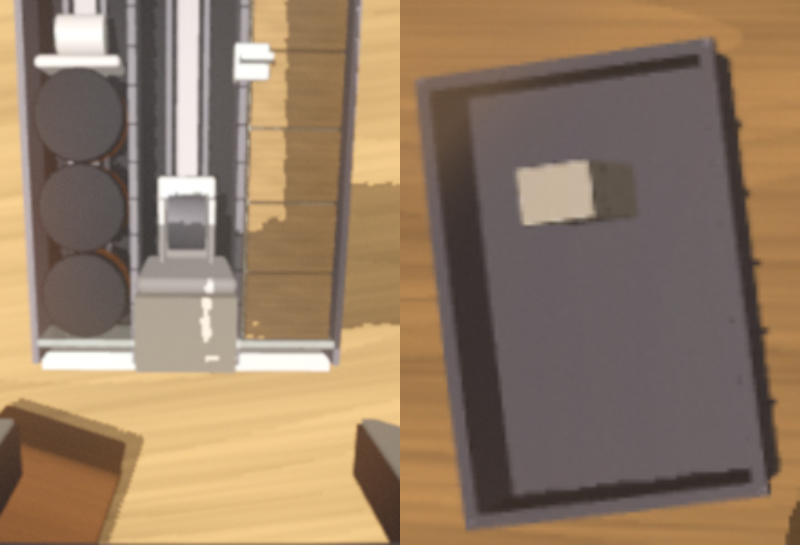

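The first carton stands upright in the tote. The wrist view shows the front carton's top at crop columns 133–237, rows 293–370. The clip fin is at crop (255,60). Checking those numbers.

Run:
```python
from h import *
m=camera_model("wrist")
P=[onz(m,180+u/1.818,20+v/1.817,.113) for u,v in((133,370),(237,370),(136,293),(235,293))];print(np.round(P,4),np.mean(P,0).round(4))
for u,v,z in((257,60,.07),(253,60,.055)):
    p=onz(m,180+u/1.818,20+v/1.817,z);print(p.round(4),"s",(p[:2]@[.9895,-.1447]).round(4))
```

```text
[[ 0.682  -0.0629  0.113 ]
 [ 0.6894 -0.0119  0.113 ]
 [ 0.6441 -0.0552  0.113 ]
 [ 0.6508 -0.0081  0.113 ]] [ 0.6666 -0.0345  0.113 ]
[0.5423 0.0199 0.07  ] s 0.5338
[0.5399 0.0196 0.055 ] s 0.5314
```

Call:
carry_out([
  {"dx": 0,"dy": 0,"dz": 0.04,"yaw": 0,"jaw": 0.093},
  {"dx": 0,"dy": 0,"dz": 0.05,"yaw": 0,"jaw": 0.093},
  {"dx": 0,"dy": 0,"dz": 0.05,"yaw": 0,"jaw": 0.093},
  {"dx": 0,"dy": 0,"dz": 0.04,"yaw": 0,"jaw": 0.093},
  {"dx": 0,"dy": 0,"dz": 0.016,"yaw": 0,"jaw": 0.093},
  {"dx": 0,"dy": 0,"dz": 0,"yaw": 0,"jaw": 0.093},
])

```text
t: 10.82
tool_pos: [0.6655, -0.034, 0.058]
orientation: [-0.225, -3.132, -0.0]
force: [0.2, 0.8, 0.0]
opening: 0.0928
gripper_force: 0.0
```

Call:
carry_out([
  {"dx": 0,"dy": 0,"dz": 0,"yaw": 0,"jaw": 0.03},
  {"dx": 0,"dy": 0,"dz": 0,"yaw": 0,"jaw": 0.03},
  {"dx": 0,"dy": 0,"dz": 0,"yaw": 0,"jaw": 0.03},
  {"dx": 0,"dy": 0,"dz": 0,"yaw": 0,"jaw": 0.03},
  {"dx": 0,"dy": 0,"dz": 0,"yaw": 0,"jaw": 0.03},
], grip_force=60)

```text
t: 11.45
tool_pos: [0.6663, -0.0354, 0.0589]
orientation: [0.228, 3.133, -0.001]
force: [-0.6, -1.7, 0.8]
opening: 0.05
gripper_force: 60.0
```

Call:
carry_out([
  {"dx": 0,"dy": 0,"dz": -0.02,"yaw": 0,"jaw": 0.03},
  {"dx": 0,"dy": 0,"dz": -0.035,"yaw": 0,"jaw": 0.03},
  {"dx": -0.02,"dy": 0,"dz": -0.055,"yaw": 0,"jaw": 0.03},
  {"dx": -0.02,"dy": 0,"dz": -0.05,"yaw": 0,"jaw": 0.03},
  {"dx": 0,"dy": 0,"dz": -0.03,"yaw": 0,"jaw": 0.03},
  {"dx": 0,"dy": 0,"dz": 0,"yaw": 0,"jaw": 0.03},
])

```text
t: 12.2
tool_pos: [0.7074, -0.0409, 0.2535]
orientation: [0.227, 3.127, -0.0]
force: [-1.2, -0.6, -2.4]
opening: 0.0497
gripper_force: 60.0
```

Run:
```python
from h import *
plan([.45,.347,.23],98.3)
m,i=snap("wrist","w5.png");m2,j=snap("side","s5.png")
b=cv2.cvtColor(i,cv2.COLOR_RGB2BGR);b2=cv2.cvtColor(j,cv2.COLOR_RGB2BGR)
cv2.imwrite("pics/c5.png",np.hstack([cv2.resize(b[20:420,150:450],(400,533)),cv2.resize(b2[50:290,200:380],(400,533))]))
```

```text
t 12.2 tcp [ 0.7074 -0.0409  0.2535] tool-y deg 81.7 tilt z [ 0.007 -0.001 -1.   ] q [-0.13  0.41  1.09  0.    1.63 -1.56] F [-1.2 -0.6 -2.4] open 0.0497 gf 59.972103238105774
delta tool [0.3108 0.3467 0.0215] tool yaw -0.29
```

View pics/c5.png

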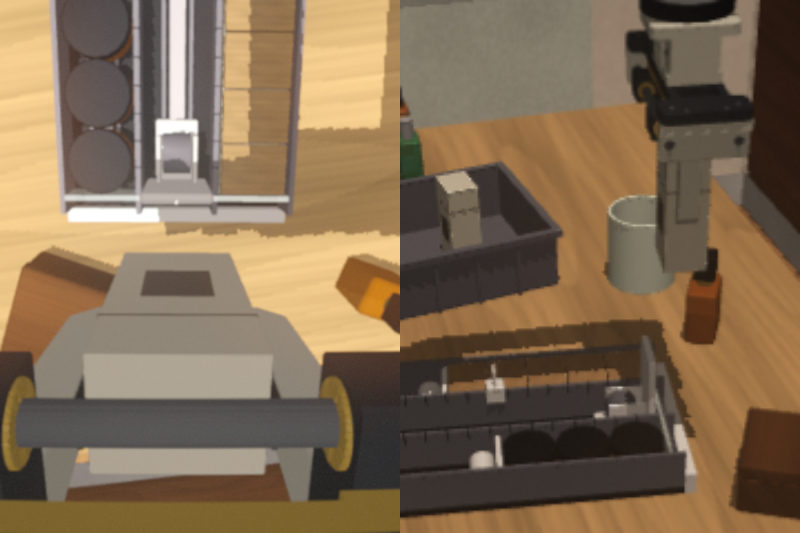

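The second carton is held upright and the pusher has gone to the front stop. The first carton stands in the tote. Moving to the second spot.

Call:
carry_out([
  {"dx": 0.02,"dy": 0.023,"dz": 0,"yaw": 0,"jaw": 0.03},
  {"dx": 0.035,"dy": 0.038,"dz": 0,"yaw": 0,"jaw": 0.03},
  {"dx": 0.035,"dy": 0.038,"dz": 0,"yaw": 0,"jaw": 0.03},
  {"dx": 0.035,"dy": 0.038,"dz": 0,"yaw": 0,"jaw": 0.03},
  {"dx": 0.035,"dy": 0.038,"dz": 0,"yaw": 0,"jaw": 0.03},
  {"dx": 0.035,"dy": 0.038,"dz": 0,"yaw": 0,"jaw": 0.03},
  {"dx": 0.035,"dy": 0.038,"dz": 0,"yaw": 0,"jaw": 0.03},
  {"dx": 0.035,"dy": 0.038,"dz": 0,"yaw": 0,"jaw": 0.03},
])

```text
t: 13.3
tool_pos: [0.4826, 0.2839, 0.2457]
orientation: [-0.227, -3.129, 0.003]
force: [0.2, 0.7, -1.6]
opening: 0.0499
gripper_force: 60.0
```

Call:
carry_out([
  {"dx": 0.03,"dy": 0.038,"dz": 0,"yaw": 0,"jaw": 0.03},
  {"dx": 0.016,"dy": 0.02,"dz": 0,"yaw": 0,"jaw": 0.03},
  {"dx": 0,"dy": 0,"dz": 0,"yaw": -0.145,"jaw": 0.03},
  {"dx": 0,"dy": 0,"dz": 0,"yaw": -0.145,"jaw": 0.03},
  {"dx": 0,"dy": 0,"dz": 0.04,"yaw": 0,"jaw": 0.03},
  {"dx": 0,"dy": 0,"dz": 0.03,"yaw": 0,"jaw": 0.03},
  {"dx": 0,"dy": 0,"dz": 0,"yaw": 0,"jaw": 0.03},
])

```text
t: 14.18
tool_pos: [0.4447, 0.3453, 0.1731]
orientation: [0.227, -3.124, 0.008]
force: [0.1, -0.1, -0.8]
opening: 0.0495
gripper_force: 60.0
```

Run:
```python
from h import *
plan([.45,.347,.06],98.3)
```

```text
t 14.18 tcp [0.4447 0.3453 0.1731] tool-y deg 98.3 tilt z [-0.009 -0.005 -1.   ] q [ 0.57  0.07  1.64  0.    1.45 -1.15] F [ 0.1 -0.1 -0.8] open 0.0495 gf 59.97213542461395
delta tool [-0.0065  0.0014  0.1131] tool yaw 0.0
```

Call:
carry_out([
  {"dx": -0.005,"dy": 0,"dz": 0.04,"yaw": 0,"jaw": 0.03},
  {"dx": 0,"dy": 0,"dz": 0.04,"yaw": 0,"jaw": 0.03},
  {"dx": 0,"dy": 0,"dz": 0.02,"yaw": 0,"jaw": 0.03},
  {"dx": 0,"dy": 0,"dz": 0.012,"yaw": 0,"jaw": 0.03},
  {"dx": 0,"dy": 0,"dz": 0.002,"yaw": 0,"jaw": 0.03},
  {"dx": 0,"dy": 0,"dz": 0,"yaw": 0,"jaw": 0.03},
  {"dx": 0,"dy": 0,"dz": 0,"yaw": 0,"jaw": 0.03},
])

```text
t: 15.05
tool_pos: [0.4539, 0.3487, 0.0661]
orientation: [-0.228, 3.131, 0.002]
force: [-0.0, 0.5, -2.1]
opening: 0.0496
gripper_force: 60.0
```

Call:
carry_out([
  {"dx": 0,"dy": 0,"dz": 0.002,"yaw": 0,"jaw": 0.03},
  {"dx": 0,"dy": 0,"dz": 0,"yaw": 0,"jaw": 0.03},
])

```text
t: 15.3
tool_pos: [0.453, 0.3482, 0.0627]
orientation: [-0.228, 3.133, 0.0]
force: [-0.6, 0.7, -1.4]
opening: 0.0499
gripper_force: 60.0
```

Call:
carry_out([
  {"dx": 0,"dy": 0,"dz": 0.003,"yaw": 0,"jaw": 0.03},
  {"dx": 0,"dy": 0,"dz": 0,"yaw": 0,"jaw": 0.03},
])

```text
t: 15.55
tool_pos: [0.4528, 0.348, 0.0592]
orientation: [0.228, -3.133, 0.001]
force: [-0.3, -0.7, -2.5]
opening: 0.05
gripper_force: 60.0
```

Call:
carry_out([
  {"dx": 0,"dy": 0,"dz": 0.002,"yaw": 0,"jaw": 0.03},
  {"dx": 0,"dy": 0,"dz": 0,"yaw": 0,"jaw": 0.03},
])

```text
t: 15.8
tool_pos: [0.4529, 0.3481, 0.0573]
orientation: [0.228, -3.133, 0.0]
force: [-0.1, 0.4, -2.5]
opening: 0.0498
gripper_force: 60.0
```

Call:
carry_out([
  {"dx": 0,"dy": 0,"dz": 0.002,"yaw": 0,"jaw": 0.03},
  {"dx": 0,"dy": 0,"dz": 0,"yaw": 0,"jaw": 0.03},
])

```text
t: 16.05
tool_pos: [0.4529, 0.3481, 0.0554]
orientation: [0.228, -3.133, 0.0]
force: [-0.5, -0.2, -2.5]
opening: 0.0497
gripper_force: 60.0
```

Call:
carry_out([
  {"dx": 0,"dy": 0,"dz": 0.002,"yaw": 0,"jaw": 0.03},
  {"dx": 0,"dy": 0,"dz": 0,"yaw": 0,"jaw": 0.03},
])

```text
t: 16.3
tool_pos: [0.4533, 0.3483, 0.0548]
orientation: [-0.228, 3.133, 0.0]
force: [-3.8, -2.2, 7.9]
opening: 0.0497
gripper_force: 60.0
```

Call:
carry_out([
  {"dx": 0,"dy": 0,"dz": 0.001,"yaw": 0,"jaw": 0.03},
  {"dx": 0,"dy": 0,"dz": 0,"yaw": 0,"jaw": 0.03},
])

```text
t: 16.55
tool_pos: [0.4533, 0.3483, 0.0548]
orientation: [-0.228, 3.133, 0.0]
force: [-6.8, -4.4, 15.8]
opening: 0.05
gripper_force: 60.0
```

Call:
carry_out([
  {"dx": 0,"dy": 0,"dz": -0.002,"yaw": 0,"jaw": 0.075},
  {"dx": 0,"dy": 0,"dz": 0,"yaw": 0,"jaw": 0.075},
  {"dx": 0,"dy": 0,"dz": 0,"yaw": 0,"jaw": 0.075},
  {"dx": 0,"dy": 0,"dz": 0,"yaw": 0,"jaw": 0.075},
  {"dx": 0,"dy": 0,"dz": -0.03,"yaw": 0,"jaw": 0.075},
  {"dx": 0,"dy": 0,"dz": -0.06,"yaw": 0,"jaw": 0.075},
  {"dx": 0,"dy": 0,"dz": -0.06,"yaw": 0,"jaw": 0.075},
  {"dx": 0,"dy": 0,"dz": -0.05,"yaw": 0,"jaw": 0.06},
])

```text
t: 17.55
tool_pos: [0.4533, 0.3483, 0.2573]
orientation: [-0.228, 3.132, 0.001]
force: [1.1, -0.0, 0.3]
opening: 0.0692
gripper_force: 0.0
```

Call:
carry_out([
  {"dx": 0,"dy": -0.05,"dz": 0,"yaw": 0,"jaw": 0.05},
  {"dx": 0,"dy": -0.05,"dz": 0,"yaw": 0,"jaw": 0.05},
  {"dx": 0,"dy": -0.05,"dz": 0,"yaw": 0,"jaw": 0.05},
  {"dx": 0,"dy": -0.05,"dz": 0,"yaw": 0,"jaw": 0.05},
  {"dx": 0,"dy": 0,"dz": 0,"yaw": 0.18,"jaw": 0.05},
  {"dx": 0,"dy": 0,"dz": 0,"yaw": 0.18,"jaw": 0.05},
  {"dx": 0,"dy": 0,"dz": 0,"yaw": 0.18,"jaw": 0.05},
  {"dx": 0,"dy": 0,"dz": 0,"yaw": 0.18,"jaw": 0.05},
])

```text
t: 18.55
tool_pos: [0.482, 0.1502, 0.2545]
orientation: [-0.9, -3.01, 0.0]
force: [-1.0, -0.2, 0.6]
opening: 0.0494
gripper_force: 0.0
```

Call:
carry_out([
  {"dx": 0,"dy": 0,"dz": 0,"yaw": 0.18,"jaw": 0.05},
  {"dx": 0,"dy": 0,"dz": 0,"yaw": 0.18,"jaw": 0.05},
  {"dx": 0,"dy": 0,"dz": 0,"yaw": 0.18,"jaw": 0.05},
  {"dx": 0,"dy": 0,"dz": 0,"yaw": 0.18,"jaw": 0.05},
  {"dx": 0,"dy": 0,"dz": 0,"yaw": 0.18,"jaw": 0.05},
  {"dx": 0,"dy": 0,"dz": 0,"yaw": 0.18,"jaw": 0.05},
  {"dx": 0,"dy": 0,"dz": 0,"yaw": 0.06,"jaw": 0.05},
  {"dx": 0,"dy": 0,"dz": 0,"yaw": 0,"jaw": 0.05},
])

```text
t: 19.55
tool_pos: [0.4819, 0.1503, 0.2545]
orientation: [-2.375, -2.056, 0.0]
force: [-0.6, -0.1, -0.6]
opening: 0.05
gripper_force: 0.0
```

Run:
```python
from h import *
m,i=snap("top","t6.png");h=cv2.cvtColor(i,cv2.COLOR_RGB2HSV)
roi=np.zeros(i.shape[:2],bool);roi[215:335,105:195]=1
k=(h[...,2]>130)&roi
for c in cv2.findContours(k.astype(np.uint8),cv2.RETR_EXTERNAL,cv2.CHAIN_APPROX_NONE)[0]:
    if cv2.contourArea(c)>80:
        P=np.array([onz(m,*p,.109)[:2] for p in cv2.boxPoints(cv2.minAreaRect(c))]);print("tote carton",P.mean(0).round(4),np.linalg.norm(np.roll(P,-1,0)-P,axis=1)[:2].round(3))
# paddle at front: top edge line in white/grey around front
roi[:]=0;roi[185:225,285:330]=1
print(h[188:216,303,2].tolist(),h[188:216,309,2].tolist())
for v in (196,198,200,202,204): print(v,onz(m,304,v,.104).round(4))
sx=lambda p:p[:2]@[.9895,-.1447]
# predicted paddle face point: s=.6843 ; lateral from cartons
ey=np.array([.1447,.9895]);ex=np.array([.9895,-.1447]);lat=np.array([.6485,-.0316])@ey
for s in(.6843,.6763):
    print("pred",(s*ex+lat*ey).round(4),np.round(proj(m,[*(s*ex+lat*ey),.104]),1))
plan([*((.6843-.004)*ex+lat*ey),.25],-8.3)
```

```text
tote carton [0.4023 0.4268] [0.018 0.092]
tote carton [0.4046 0.3177] [0.182 0.117]
tote carton [0.5666 0.3647] [0.051 0.038]
tote carton [0.611  0.2365] [0.019 0.069]
[156, 167, 172, 176, 194, 204, 204, 200, 153, 53, 61, 105, 203, 198, 142, 88, 89, 92, 111, 120, 98, 83, 92, 95, 100, 105, 107, 106] [154, 162, 175, 175, 169, 196, 204, 204, 199, 152, 54, 63, 116, 204, 198, 140, 86, 91, 118, 138, 148, 151, 151, 150, 146, 112, 102, 73]
196 [ 0.6934 -0.0353  0.104 ]
198 [ 0.6886 -0.0353  0.104 ]
200 [ 0.6838 -0.0353  0.104 ]
202 [ 0.6789 -0.0354  0.104 ]
204 [ 0.6741 -0.0354  0.104 ]
pred [ 0.6862 -0.0371] [304.7 199. ]
pred [ 0.6783 -0.0359] [304.2 202.3]
t 19.6 tcp [0.482  0.1503 0.2545] tool-y deg -8.2 tilt z [-0. -0. -1.] q [ 0.2  -0.14  1.69  0.    1.59  0.34] F [ 0.3  0.2 -0.2] open 0.0503 gf 0.0
delta tool [-0.1565  0.2248  0.0045] tool yaw 0.002
```

Call:
carry_out([
  {"dx": -0.026,"dy": 0.037,"dz": 0,"yaw": 0,"jaw": 0.05},
  {"dx": -0.026,"dy": 0.037,"dz": 0,"yaw": 0,"jaw": 0.05},
  {"dx": -0.026,"dy": 0.037,"dz": 0,"yaw": 0,"jaw": 0.05},
  {"dx": -0.026,"dy": 0.038,"dz": 0,"yaw": 0,"jaw": 0.05},
  {"dx": -0.026,"dy": 0.038,"dz": 0,"yaw": 0,"jaw": 0.05},
  {"dx": -0.026,"dy": 0.038,"dz": 0,"yaw": 0,"jaw": 0.05},
  {"dx": 0,"dy": 0,"dz": 0.06,"yaw": 0,"jaw": 0.05},
  {"dx": 0,"dy": 0,"dz": 0,"yaw": 0,"jaw": 0.05},
])

```text
t: 20.6
tool_pos: [0.6784, -0.0363, 0.1875]
orientation: [-2.368, -2.05, 0.013]
force: [-1.2, 0.3, -1.0]
opening: 0.0501
gripper_force: 0.0
```

Run:
```python
from h import *
ey=np.array([.1447,.9895]);ex=np.array([.9895,-.1447]);lat=np.array([.6485,-.0316])@ey
plan([*((.6843-.004)*ex+lat*ey),.077],-8.3)
m,i=snap("top","t7.png");h=cv2.cvtColor(i,cv2.COLOR_RGB2HSV)
roi=np.zeros(i.shape[:2],bool);roi[215:335,115:185]=1
k=(h[...,2]>140)&roi
for c in cv2.findContours(k.astype(np.uint8),cv2.RETR_EXTERNAL,cv2.CHAIN_APPROX_NONE)[0]:
    if cv2.contourArea(c)>60:
        P=np.array([onz(m,*p,.109)[:2] for p in cv2.boxPoints(cv2.minAreaRect(c))]);print("tote carton",P.mean(0).round(4),np.linalg.norm(np.roll(P,-1,0)-P,axis=1)[:2].round(3))
```

```text
t 20.6 tcp [ 0.6784 -0.0363  0.1875] tool-y deg -8.2 tilt z [-0.012  0.002 -1.   ] q [-0.13  0.37  1.26  0.    1.52  0.01] F [-1.2  0.3 -1. ] open 0.0501 gf 0.0
delta tool [0.0004 0.0052 0.1104] tool yaw 0.001
tote carton [0.4568 0.3492] [0.05  0.038]
tote carton [0.5666 0.3647] [0.051 0.038]
```

Both cartons stand upright in the tote, with tops measuring 50×38 mm at z=0.109. Lowering over the paddle and gripping.

Call:
carry_out([
  {"dx": 0,"dy": 0.003,"dz": 0.03,"yaw": 0,"jaw": 0.05},
  {"dx": 0,"dy": 0,"dz": 0.04,"yaw": 0,"jaw": 0.05},
  {"dx": 0,"dy": 0,"dz": 0.03,"yaw": 0,"jaw": 0.05},
  {"dx": 0,"dy": 0,"dz": 0.009,"yaw": 0,"jaw": 0.05},
  {"dx": 0,"dy": 0,"dz": 0,"yaw": 0,"jaw": 0.05},
  {"dx": 0,"dy": 0,"dz": 0,"yaw": 0,"jaw": 0.05},
])

```text
t: 21.4
tool_pos: [0.6869, -0.0368, 0.0886]
orientation: [2.373, 2.055, 0.004]
force: [0.9, 0.1, -0.3]
opening: 0.0499
gripper_force: 0.0
```

Call:
carry_out([
  {"dx": 0,"dy": 0,"dz": 0,"yaw": 0,"jaw": 0},
  {"dx": 0,"dy": 0,"dz": 0,"yaw": 0,"jaw": 0},
  {"dx": 0,"dy": 0,"dz": 0,"yaw": 0,"jaw": 0},
  {"dx": 0,"dy": 0,"dz": 0,"yaw": 0,"jaw": 0},
  {"dx": 0,"dy": 0,"dz": 0,"yaw": 0,"jaw": 0},
])

```text
t: 22.02
tool_pos: [0.6816, -0.0363, 0.0855]
orientation: [-2.371, -2.052, 0.009]
force: [-17.1, 1.0, 12.1]
opening: 0.0076
gripper_force: 60.0
```

Run:
```python
from h import *
ex=np.array([.9895,-.1447])
plan([.53,0,.077],-8.3);s=read_state();print("s tcp",s["tool_pos"][:2]@ex)
```

```text
t 22.02 tcp [ 0.6816 -0.0363  0.0855] tool-y deg -8.2 tilt z [-0.008  0.001 -1.   ] q [-0.13  0.45  1.36 -0.    1.35  0.02] F [-17.1   1.   12.1] open 0.0076 gf 60.00215828418732
delta tool [ 0.0142 -0.1552  0.0098] tool yaw 0.001
s tcp 0.6797274760807828
```

Call:
carry_out([
  {"dx": 0,"dy": -0.015,"dz": 0,"yaw": 0,"jaw": 0},
  {"dx": 0,"dy": -0.022,"dz": 0,"yaw": 0,"jaw": 0},
  {"dx": 0,"dy": -0.022,"dz": 0,"yaw": 0,"jaw": 0},
  {"dx": 0,"dy": -0.022,"dz": 0,"yaw": 0,"jaw": 0},
  {"dx": 0,"dy": -0.022,"dz": 0,"yaw": 0,"jaw": 0},
  {"dx": 0,"dy": -0.022,"dz": 0,"yaw": 0,"jaw": 0},
  {"dx": 0,"dy": -0.02,"dz": 0,"yaw": 0,"jaw": 0},
  {"dx": 0,"dy": -0.007,"dz": 0,"yaw": 0,"jaw": 0},
])

```text
t: 23.02
tool_pos: [0.5356, -0.0144, 0.0856]
orientation: [2.374, 2.055, 0.005]
force: [10.2, 1.8, -9.2]
opening: 0.0076
gripper_force: 60.0
```

Call:
carry_out([
  {"dx": 0,"dy": 0,"dz": 0,"yaw": 0,"jaw": 0},
  {"dx": 0,"dy": 0,"dz": 0,"yaw": 0,"jaw": 0},
])

```text
t: 23.28
tool_pos: [0.536, -0.0144, 0.0856]
orientation: [2.375, 2.055, 0.004]
force: [7.9, 3.4, -7.7]
opening: 0.0079
gripper_force: 60.0
```

Run:
```python
from h import *
ex=np.array([.9895,-.1447]);ey=np.array([.1447,.9895])
s=read_state();print("s tcp",s["tool_pos"][:2]@ex);plan(s["tool_pos"],-8.3)
# clip from initial top and w2 pictures by mask; fin from side picture s5
m=camera_model("top")
for f in("t4.png","t6.png","t7.png","top0.png"):
    h=cv2.cvtColor(cv2.imread("pics/"+f),cv2.COLOR_BGR2HSV);k=((h[...,2]>150)&(h[...,1]<60))[250:270,274:290];v,u=np.nonzero(k)
    if len(u): print(f,len(u),u.mean()+274,v.mean()+250,[(onz(m,u.mean()+274,v.mean()+250,z)[:2]@ex).round(4) for z in(.05,.07)])
ms=camera_model("side");print("side clip proj",np.round(proj(ms,[*(.532*ex+(lambda q:q)(np.array([.54,.0195])@ey)*ey),.07]),1))
m1,i=snap("side","s8.png");m2,j=snap("wrist","w8.png");m3,k=snap("top","t8.png")
hs=cv2.cvtColor(cv2.imread("pics/s5.png"),cv2.COLOR_BGR2HSV);u0,v0=proj(ms,[.5407,.0194,.06]);u0,v0=int(u0),int(v0);print(u0,v0);print(hs[v0-14:v0+12,u0-10:u0+11,2])
```

```text
s tcp 0.5324108576566088
t 23.27 tcp [ 0.536  -0.0144  0.0856] tool-y deg -8.3 tilt z [ 0.003  0.001 -1.   ] q [-0.12  0.06  1.81  0.    1.27  0.02] F [ 7.9  3.4 -7.7] open 0.0079 gf 59.99198377132416
delta tool [0. 0. 0.] tool yaw 0.001
t4.png 52 281.0576923076923 259.53846153846155 [np.float64(0.5321), np.float64(0.5324)]
t6.png 51 281.1372549019608 259.4901960784314 [np.float64(0.5323), np.float64(0.5326)]
t7.png 42 281.73809523809524 259.64285714285717 [np.float64(0.5321), np.float64(0.5324)]
top0.png 51 281.1372549019608 259.4901960784314 [np.float64(0.5323), np.float64(0.5326)]
side clip proj [241.9 215.2]
242 218
[[ 72  73  73  73  72  71  72  72  71  71  71  72  73  73  73  75  76  74
   73  73  76]
 [ 71  72  73  71  72  71  72  71  71  71  70  71  73  72  73  74  75  74
   72  73  74]
 [ 71  71  72  71  71  70  71  71  70  71  71  71  73  74  72  73  75  75
   75  73  74]
 [ 70  71  71  71  72  71  71  69  71  70  71  70  72  73 132 138 144 146
  144 141 140]
 [ 69  71 129 137  83 128 137 136 136 136 135 135 135 138 149 149 153 159
  158 153 151]
 [135 138 147 150 138 145 1
[... 1142 characters left out ...]
2 139 142 141 164 200 204 144 133 184 202 204 168 144 139 139
  138 139 140]
 [138 138 139 142 144 142 127 196 205 194 146 182 202 205 181 146 137 138
  138 141 142]
 [137 141 142 144 144 142 114 195 204 204 171 195 206 209 180 127 116 118
  111 109 100]
 [127 120 119 122 122 111  93 149 172 157 144 147 139 150 134  89  65  78
   77  73  68]
 [ 89  85  81  80  82  77  98 127 138 131 117 118 115 128 131  75  43  50
   59  58  58]
 [ 59  61  59  59  59  53  72 126 134 132 130 130 131 133 134  74  41  53
   56  57  56]
 [ 55  55  56  56  56  54  70 126 134 134 134 134 135 134 134  73  47  55
   56  57  57]
 [ 56  56  57  56  56  56  59 126 134 134 134 133 134 134 134  84  51  55
   57  57  56]]
```

Call:
carry_out([
  {"dx": 0,"dy": -0.004,"dz": 0,"yaw": 0,"jaw": 0},
  {"dx": 0,"dy": 0,"dz": 0,"yaw": 0,"jaw": 0},
  {"dx": 0,"dy": 0,"dz": 0,"yaw": 0,"jaw": 0},
  {"dx": 0,"dy": 0,"dz": 0,"yaw": 0,"jaw": 0},
])

```text
t: 23.92
tool_pos: [0.5322, -0.0138, 0.0856]
orientation: [2.375, 2.055, 0.004]
force: [8.2, 2.2, -6.9]
opening: 0.0077
gripper_force: 60.0
```

Run:
```python
from h import *
ex=np.array([.9895,-.1447]);ey=np.array([.1447,.9895]);lat=np.array([.6485,-.0316])@ey
s=read_state();st=s["tool_pos"][:2]@ex;print("s tcp",st,s["force"],s["opening"],s["gripper_force"])
m,i=snap("side","s9.png");h=cv2.cvtColor(i,cv2.COLOR_RGB2HSV)[...,2]
w=lambda a,b,z:[*(a*ex+b*ey),z]
for z in(.095,.085,.075,.065):
    f=proj(m,w(st+.004,lat-.025,z));b=proj(m,w(st-.004,lat-.025,z));v=int(round(f[1]));print(z,np.round([b,f],1).tolist(),int(f[0])-12,h[v,int(f[0])-12:int(f[0])+24].tolist())
```

```text
s tcp 0.5285765041468112 [ 8.21558205  2.15878228 -6.9342549 ] 0.007695859275263075 59.992080330848694
0.095 [[239.0, 222.0], [242.9, 221.7]] 230 [66, 66, 65, 63, 64, 67, 70, 73, 86, 93, 124, 135, 130, 96, 95, 98, 81, 69, 67, 67, 66, 66, 67, 69, 70, 69, 67, 86, 135, 139, 136, 138, 138, 139, 138, 137]
0.085 [[239.3, 226.0], [243.2, 225.7]] 231 [47, 48, 48, 49, 48, 49, 49, 69, 92, 123, 134, 127, 106, 101, 108, 106, 60, 36, 45, 48, 47, 48, 49, 48, 53, 55, 48, 55, 57, 57, 56, 57, 58, 57, 56, 43]
0.075 [[239.6, 229.9], [243.5, 229.6]] 231 [88, 101, 104, 112, 110, 111, 112, 111, 113, 117, 131, 132, 115, 110, 110, 110, 71, 49, 47, 48, 49, 47, 47, 54, 57, 56, 57, 57, 57, 57, 57, 56, 57, 56, 57, 57]
0.065 [[239.9, 233.7], [243.8, 233.4]] 231 [43, 43, 43, 42, 48, 76, 105, 109, 110, 100, 126, 132, 123, 64, 48, 47, 48, 48, 48, 47, 48, 48, 48, 55, 57, 56, 57, 56, 56, 51, 55, 57, 57, 57, 52, 51]
```

The paddle's near edge (columns ~239–243) matches the prediction, so its face is within about 1 mm of the fin. I'll hold a moment, then hand in.

Call:
carry_out([
  {"dx": 0,"dy": 0,"dz": 0,"yaw": 0,"jaw": 0},
  {"dx": 0,"dy": 0,"dz": 0,"yaw": 0,"jaw": 0},
  {"dx": 0,"dy": 0,"dz": 0,"yaw": 0,"jaw": 0},
  {"dx": 0,"dy": 0,"dz": 0,"yaw": 0,"jaw": 0},
  {"dx": 0,"dy": 0,"dz": 0,"yaw": 0,"jaw": 0},
  {"dx": 0,"dy": 0,"dz": 0,"yaw": 0,"jaw": 0},
])

```text
t: 24.72
tool_pos: [0.5322, -0.0139, 0.0856]
orientation: [2.375, 2.055, 0.005]
force: [7.8, 2.5, -7.0]
opening: 0.0076
gripper_force: 60.0
```

```bash
python3 -c "from plant import *; print(close_job())"
```

```text
the job is handed in; nothing more can be done
None
```

The job is handed in with no verdict returned: by my last measurements both cartons stand upright in the tote, and the gripper holds the pusher with its paddle face about 1 mm from the clip's fin, at about 25 s of the 72 s allowed.

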